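# Sort the garage-door hardware into its trays

### The job

Sort the five loose garage-door parts on the bench, two rollers, two cable pulleys and a hinge, into the parts trays: each goes into the tray that already holds one of its kind. Set every part down on the tray floor the way it stands or lies now, rollers with the stem up, none leaning or lying on another, and leave the glass jar standing where it is.

Things in the scene. Friction and masses are not known exactly. Their poses are not given: they have to be found in the camera images.
- roller_tray_in (a point): Parts tray of grey plastic with a paper label patch on one end, fixed to the bench; outside 218 (its x) x 92 (its y) x 30 mm high, walls and floor 4 mm, inside 210 x 84 mm. This point is the centre of the inner floor, 4 mm above the bench; z up. Its roller sample is fixed upright on the floor 72 mm from the centre towards +x and its top is 76 mm above the bench; the floor from there to the -x end is empty.
- pulley_tray_in (a point): Parts tray of grey plastic with a paper label patch on one end, fixed to the bench; outside 218 (its x) x 92 (its y) x 30 mm high, walls and floor 4 mm, inside 210 x 84 mm. This point is the centre of the inner floor, 4 mm above the bench; z up. Its pulley sample is fixed on the floor 72 mm from the centre towards +x (52 mm across, top 42 mm above the bench); the floor from there to the -x end is empty.
- hinge_tray_in (a point): Parts tray of grey plastic with a paper label patch on one end, fixed to the bench; outside 218 (its x) x 92 (its y) x 30 mm high, walls and floor 4 mm, inside 210 x 84 mm. This point is the centre of the inner floor, 4 mm above the bench; z up. Its hinge sample is fixed on the floor crosswise, 72 mm from the centre towards +x (it covers x from 48 to 96 mm, top 28 mm above the bench); the floor from there to the -x end is empty.
- roller_a_center (a point): Garage-door roller standing on its wheel: white nylon wheel 40 mm across and 14 mm high lying flat, with a plain steel stem 10 mm across rising from its middle; 72 mm tall over all, about 0.12 kg. This point is half-way up, 36 mm above the underside, on the stem's axis; z runs up the stem. The two rollers are alike.
- roller_b_center (a point): Garage-door roller standing on its wheel: white nylon wheel 40 mm across and 14 mm high lying flat, with a plain steel stem 10 mm across rising from its middle; 72 mm tall over all, about 0.12 kg. This point is half-way up, 36 mm above the underside, on the stem's axis; z runs up the stem. The two rollers are alike.
- pulley_a_center (a point): Cable pulley lying flat: dark steel grooved wheel 52 mm across and 16 mm high, with a thick bright axle stub 20 mm across rising 22 mm from its middle; 38 mm tall over all, about 0.2 kg. This point is half-way up, 19 mm above the underside, on the axis; z up. The two pulleys are alike.
- pulley_b_center (a point): Cable pulley lying flat: dark steel grooved wheel 52 mm across and 16 mm high, with a thick bright axle stub 20 mm across rising 22 mm from its middle; 38 mm tall over all, about 0.2 kg. This point is half-way up, 19 mm above the underside, on the axis; z up. The two pulleys are alike.
- hinge_center (a point): Steel door hinge lying open and flat: leaf plate 76 (x) x 48 (y) x 4 mm with a thick knuckle along x on its middle line, 56 mm long and 20 mm wide, its top rounded, 24 mm above the underside; about 0.16 kg. This point is half-way up, 12 mm above the underside, in the middle; x along the knuckle, z up.
- jar_center (a point): Glass jar with a steel screw lid, 60 mm across, 70 mm tall, standing loose among the parts; not part of the sorting. This point is on its axis 35 mm above its underside; z up.
There are look-alikes about, which are no part of the job. What is shaped like the part that bears pulley_b_center but red is not meant.

How it is judged:
By the outcome, as a careful person would: the job done as asked, in the order asked, and still so for the second after the job is handed in, with the robot touching nothing.
It also fails if it takes over 144 s, if anything falls off the work surface, if the arm or the gripper's body presses on something with over 40 N, if the wrist force passes 120 N, or if a joint passes its speed limit or range.

### The arm

A 7-joint arm with a two-finger parallel gripper is mounted at the origin on the work surface. World frame = base frame: x ahead of the robot, y to its left, z up, the work surface at z = 0. Lengths are in m, angles in rad, forces in N, time in s.
With the tool pointing down it reaches from about 0.425 to 0.825 m from the base axis. Payload 3.6 kg.
Tool frame: the origin (TCP) lies at the very end of the fingers, on their centre line; the grasp point (between the pads) lies bot.grip_depth behind it (bot.grip_depth is the distance from the TCP to the grasp point, in m); z points along the fingers, y is the line along which they close (so a half turn about z gives the same grasp; the last joint's range is limited). The gripper opens to 93 mm and grips with 3 to 60 N. Pads are 15 mm wide; open, the fingers measure 128 mm over their backs; the gripper's body (75 mm by 188 mm) begins 65 mm behind the grasp point.
Start: joints at [1.304, 0.615, -0.013, 1.423, 0.008, 1.103, -0.04], TCP at [0.154, -0.631, 0.219] pointing down, gripper open.
Joint ranges: [-3.12, 3.12], [-0.3, 2.06], [-1.34, 1.32], [0.26, 2.42], [-1.36, 4.5], [0.01, 1.98], [-2.84, 2.84]. Speed limits (rad/s): [2.79, 2.79, 3.14, 3.14, 3.14, 3.14, 3.14].

### API

Orientations are given as a unit quaternion [w, x, y, z].
In Python, from workcell import bot gives the robot as it stands.
- The arm moves only by the shell command python3 -m handwheel 'ROWS'. ROWS is JSON, a list of rows, each a list of 3 entries, a list of its own where there are three numbers: the finger opening in m, from 0 to 0.093, then the shift along the tool's x, y, z in m, then the turn about the tool's z in rad. A call has 1 to 20 rows; each row is the pose to reach, as a shift and turn from the pose commanded when the call began, along the tool's axes at that moment; what a row does not reach only later rows make up. A row lasts 1/10 s, in which the tool goes at most 50 mm and 8.59 degrees, less where a joint would pass 70% of its speed; a pose out of reach is approached as far as the arm can. A call with a gripper value outside its range is refused whole. The fingers move at their own pace and stop on an object; the grip force is fixed at half the most. Time passes only in rows, so rows that repeat a pose let the fingers close. It gives the time, the measured TCP pose, the force, the opening and the grip force at its end, in the units of the state.
- bot.read_state(): the state, without advancing time (a new reading comes with each control period).
- bot.grab_frame(name): name is "side" or "top" or "wrist"; returns the picture (420x560x3 uint8, blue, green, red); there is no depth.
- bot.get_calibration(name): a dict with "fx", "fy", "cx", "cy" (pixels), "k1" (the pictures are not rectified: a ray, as slopes to the right and down, at radius r is drawn at 1 + k1 r^2 times it, then the intrinsics apply), "R" (3x3) and "t" (3): a world point X has camera coordinates R X + t; the wrist camera has in their place "hand_eye" (4x4, takes a point from camera to tool coordinates, whose origin is the TCP and whose axes are the flange's). Camera axes: x right, y down, z forward; pixel columns grow to the right and rows downward; lengths in m; the calibration is good to about 2 mm. A picture is of the moment at which its call begins: read the wrist's pose just before it. get_calibration takes no time and is no camera call.
- bot.hand_in(): hands the job in; it is judged then, once.
Trained networks look in the newest picture that a camera, given by its name, has taken for a name from the list of things; names that differ only in an ending like _2 or _b are one class to them, and where a whole thing is asked for, a point or a joint stands for the part that bears it (a point fixed in the world has none). Each returns a list of dicts, best first, with "score" (0 to 1); they miss things now and then, are a little off and sometimes report something else, mostly with a low value. They report only what shows in the picture. A call takes as long as a camera call. They do not tell look-alikes from the thing itself.
- bot.outline_of(label, camera): "pixels" (420x560 bool, what is visible of it) and "box" ([left, top, right, bottom] in pixels, round what is visible of it).
- bot.place_of(label, camera): "point" ([column, row] in pixels: a listed point, or the origin of a listed thing).
The state is a dict: "time": time; "qpos": joint angles; "qd": joint speeds; "joint_torque": joint torques, N m; "tcp_pos": TCP position; "orientation": TCP orientation; "force": force on the tool from outside, world axes, zero at the start; "wrist_torque": the same for the moment, N m; "opening": finger opening in m; "grip_force": force on a finger pad.
Only numpy, scipy, OpenCV 4.12 (cv2) and the standard library are available. Lean on these libraries where they do the work, as an engineer would, in place of code of your own. Each camera call takes 0.05 s, during which the arm holds its last target. There are 200 camera calls.

## Working session

There is one attempt and no reset: what is moved stays moved. The work goes in short steps, Python scripts to look and compute and a shell command to move; the robot and the scene stay as the last step left them, time stands still between calls to the robot, and variables do not carry over. Pictures are saved under pics/ and viewed, at most 14 in all, crops included, and the job is handed in when it is done.

```bash
ls; mkdir -p pics
cat > h.py <<'E'
import numpy as np, cv2
from workcell import bot
from scipy.spatial.transform import Rotation as Ro
def ray(cam,px,st=None):
    c=bot.get_calibration(cam)
    d=np.array([(px[0]-c['cx'])/c['fx'],(px[1]-c['cy'])/c['fy']])
    u=d.copy()
    for _ in range(20): u=d/(1+c['k1']*(u@u))
    v=np.array([u[0],u[1],1.])
    if 'hand_eye' in c:
        H=np.array(c['hand_eye']); q=st['orientation']; W=Ro.from_quat([q[1],q[2],q[3],q[0]]).as_matrix()
        return W@H[:3,3]+np.array(st['tcp_pos']), W@H[:3,:3]@v
    R=np.array(c['R']);t=np.array(c['t']); return -R.T@t, R.T@v
def at(cam,px,z,st=None):
    o,d=ray(cam,px,st); return o+d*(z-o[2])/d[2]
E
python3 - <<'E'
from h import *
print(bot.grip_depth, bot.read_state())
for c in ['top','side','wrist']:
    cv2.imwrite(f'pics/{c}0.png',bot.grab_frame(c))
for n,z in [('roller_a_center',.036),('pulley_a_center',.019),('hinge_center',.012),('jar_center',.035),('roller_tray_in',.004),('pulley_tray_in',.004),('hinge_tray_in',.004)]:
    for r in bot.place_of(n,'top'):
        print(n,round(r['score'],2),np.round(r['point'],1),at('top',r['point'],z).round(3))
E
```

```text
pics
0.0188 {'time': 0.0, 'qpos': array([ 1.30452061,  0.61591458, -0.01265199,  1.42486904,  0.00814947,
        1.10337525, -0.04040087]), 'qd': array([-4.71623901e-04, -2.70379846e-04, -4.55172532e-06, -6.84433722e-04,
        2.85699847e-04, -9.22046293e-04, -6.66246336e-04]), 'joint_torque': array([-5.64012153e-04, -4.58933616e+01,  2.08926578e-01, -1.65744853e+01,
       -6.11456903e-02,  2.05488189e-02,  2.35378438e-04]), 'tcp_pos': array([ 0.15419592, -0.6306487 ,  0.21749397]), 'orientation': array([-1.24475741e-03,  9.92814278e-01,  1.19658799e-01, -1.79562170e-04]), 'force': array([ 1.00224071, -0.67692442,  0.49792962]), 'wrist_torque': array([-0.02400986,  0.026719  , -0.03265505]), 'grip_force': 0.0, 'opening': 0.09263695642562998}
roller_a_center 0.54 [194.4 123. ] [0.672 0.172 0.036]
pulley_a_center 0.69 [358.8 174.5] [ 0.572 -0.166  0.019]
hinge_center 0.92 [212.8 237.9] [0.439 0.134 0.012]
jar_center 0.72 [346.5 234.7] [ 0.447 -0.137  0.035]
roller_tray_in 0.76 [135.  178.1] [0.563 0.298 0.004]
roller_tray_in 0.25 [279.2 190.1] [ 0.54  -0.002  0.004]
pulley_tray_in 0.84 [278.3 189.1] [ 0.542 -0.     0.004]
hinge_tray_in 0.6 [421.3 189.6] [ 0.543 -0.3    0.004]
```

View pics/top0.png

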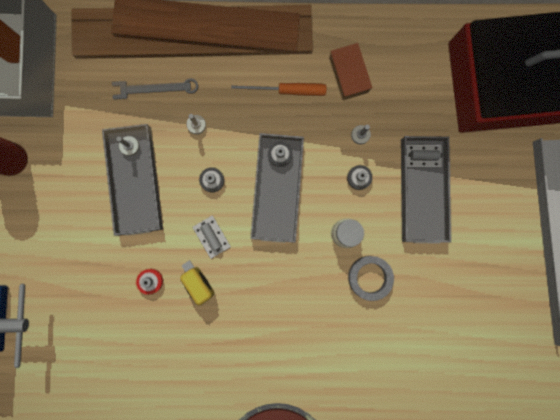

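View pics/side0.png

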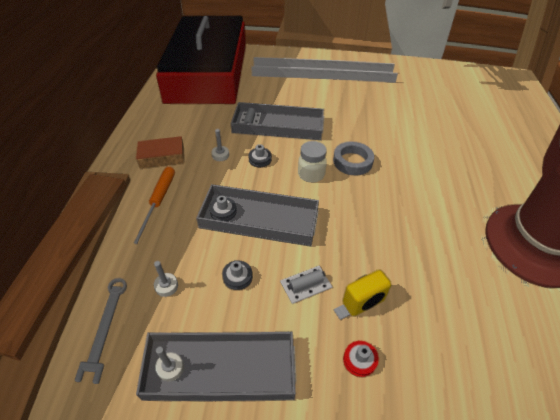

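Run:
```python
from h import *
im=cv2.imread('pics/top0.png')
cv2.imwrite('pics/crop0.png',cv2.resize(im[80:290,100:470],(800,454),interpolation=cv2.INTER_CUBIC))
```

```text
(no output)
```

View pics/crop0.png

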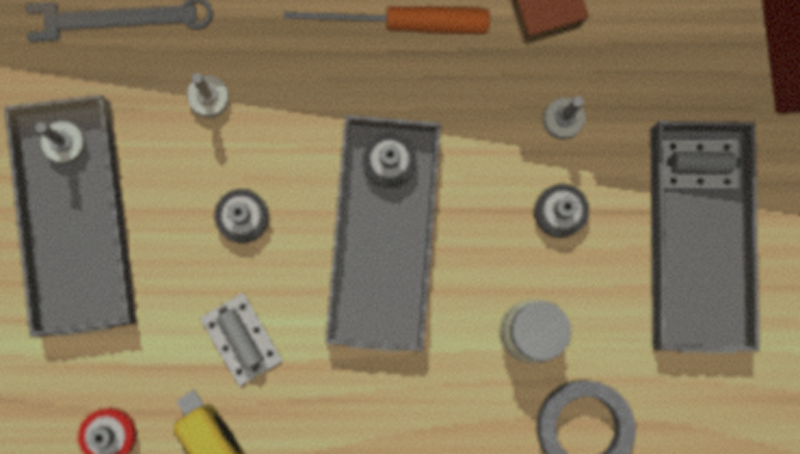

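The top view shows pulley look-alikes: the red one at (149,281) is excluded, and the one at (280,153) is the fixed tray sample. The loose parts are:
- **Pulleys:** (212,180) and (360,178)
- **Rollers:** wheels at (196,125) and (361,134); the one at (128,146) is the fixed sample
- **Hinge:** loose at (212,237); the one at (425,155) is the fixed sample
- **Jar:** (348,234)

The crop confirms both loose pulleys are dark and not red. In the side view, the red one is at (361,358).

```bash
cat >> h.py <<'E'
def T(p): return np.array([p[0]/2.162+100,p[1]/2.162+80])
def yaw(st):
    q=st['orientation']; W=Ro.from_quat([q[1],q[2],q[3],q[0]]).as_matrix(); return np.arctan2(W[1,0],W[0,0])
def go(x,y,z,yw=None):
    """print shift along tool axes and turn (tool z down) to world TCP x,y,z, yaw yw of tool x (mod pi, nearest)"""
    st=bot.read_state(); q=st['orientation']; W=Ro.from_quat([q[1],q[2],q[3],q[0]]).as_matrix()
    s=W.T@(np.array([x,y,z])-st['tcp_pos']); t=0
    if yw is not None: t=-((yw-yaw(st)+np.pi/2)%np.pi-np.pi/2)
    print('t',round(st['time'],2),'tcp',st['tcp_pos'].round(4),'yaw',yaw(st).round(3),'q1,7',st['qpos'][[0,6]].round(2),'SHIFT',s.round(4),'TURN',round(float(t),3))
E
python3 - <<'E'
from h import *
for n,p,z in [('ra',(208,98),.012),('rb',(565,118),.012),('pa',(242,216),.012),('pb',(562,211),.012),('h',(242,340),.01),('jar',(538,331),.07)]:
    print(n,at('top',T(p),z).round(3))
a,b=[at('top',T(p),.024) for p in [(222,310),(258,368)]]; print('hinge yaw',np.arctan2(*(a-b)[[1,0]]).round(3), ((a+b)/2).round(3))
for n,c in dict(roller=[(8,107),(104,97),(32,336),(134,323)],pulley=[(347,119),(440,124),(329,343),(428,349)],hinge=[(654,124),(754,124),(655,350),(758,350)]).items():
    P=[at('top',T(p),.03) for p in c]; d=P[0]+P[1]-P[2]-P[3]
    print(n,np.mean(P,0).round(3),'yaw',np.arctan2(d[1],d[0]).round(3),'L',np.linalg.norm(d/2).round(3),'W',np.linalg.norm(P[0]-P[1]).round(3))
print('wrist he',np.array(bot.get_calibration('wrist')['hand_eye']).round(3))
E
```

```text
ra [0.674 0.172 0.012]
rb [ 0.658 -0.174  0.012]
pa [0.559 0.138 0.012]
pb [ 0.567 -0.17   0.012]
h [0.441 0.136 0.01 ]
jar [ 0.45  -0.136  0.07 ]
hinge yaw 0.569 [0.441 0.136 0.024]
roller [0.556 0.296 0.03 ] yaw 0.145 L 0.216 W 0.089
pulley [ 0.542 -0.     0.03 ] yaw -0.061 L 0.213 W 0.089
hinge [ 0.541 -0.301  0.03 ] yaw -0.009 L 0.214 W 0.095
wrist he [[-0.    -0.962 -0.274  0.076]
 [ 1.     0.    -0.001  0.   ]
 [ 0.001 -0.274  0.962 -0.166]
 [ 0.     0.     0.     1.   ]]
```

```bash
python3 -c "
from h import *
go(.567,-.17,.15,0)"
```

```text
t 0.5 tcp [ 0.1544 -0.6313  0.2186] yaw 0.24 q1,7 [ 1.3  -0.04] SHIFT [ 0.5104 -0.3501  0.0687] TURN 0.24
```

```bash
python3 -m handwheel '[[0.045,[0.51,-0.35,0],0.24],[0.045,[0.51,-0.35,0],0.24],[0.045,[0.51,-0.35,0],0.24],[0.045,[0.51,-0.35,0],0.24],[0.045,[0.51,-0.35,0],0.24],[0.045,[0.51,-0.35,0],0.24],[0.045,[0.51,-0.35,0],0.24],[0.045,[0.51,-0.35,0],0.24],[0.045,[0.51,-0.35,0],0.24],[0.045,[0.51,-0.35,0],0.24],[0.045,[0.51,-0.35,0.06],0.24],[0.045,[0.51,-0.35,0.068],0.24],[0.045,[0.51,-0.35,0.068],0.24],[0.045,[0.51,-0.35,0.068],0.24],[0.045,[0.51,-0.35,0.068],0.24],[0.045,[0.51,-0.35,0.068],0.24],[0.045,[0.51,-0.35,0.068],0.24],[0.045,[0.51,-0.35,0.068],0.24]]' | tail -c 600
cat >> h.py <<'E'
def look(n,z,near,name=None):
    st=bot.read_state(); im=bot.grab_frame('wrist')
    if name: cv2.imwrite(f'pics/{name}.png',im)
    for r in bot.place_of(n,'wrist'): print(n,round(r['score'],2),np.round(r['point'],1),at('wrist',r['point'],z,st).round(4))
E
python3 -c "
from h import *
look('pulley_a_center',.019,0,'w1'); look('roller_a_center',.036,0)
go(.567,-.17,.15,0)"
```

```text
time: 2.3
tcp_pos: [0.5664, -0.1719, 0.1516]
orientation: [0.0, 1.0, -0.001, 0.001]
force: [-1.3, 0.8, 0.3]
opening: 0.0449
grip_force: 0.0
pulley_a_center 0.63 [280.9 204.9] [ 0.5649 -0.169   0.019 ]
t 2.5 tcp [ 0.5665 -0.1707  0.151 ] yaw -0.001 q1,7 [ 0.26 -1.32] SHIFT [ 0.0005 -0.0007  0.001 ] TURN -0.001
```

View pics/w1.png

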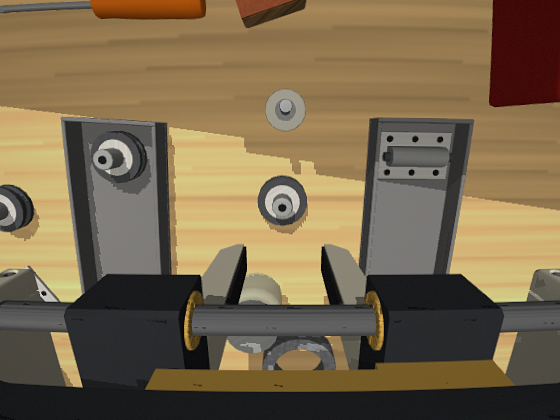

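Wrist view: the dark pulley is at (282,203), the roller behind it at (285,108), and the jar is well away at (255,310). The position agrees with the top camera.

```bash
python3 -m handwheel '[[0.045,[-0.001,-0.001,0.05],0],[0.045,[-0.001,-0.001,0.09],0],[0.045,[-0.001,-0.001,0.115],0],[0.045,[-0.001,-0.001,0.133],0],[0.045,[-0.001,-0.001,0.133],0],[0.045,[-0.001,-0.001,0.133],0],[0,[-0.001,-0.001,0.133],0],[0,[-0.001,-0.001,0.133],0],[0,[-0.001,-0.001,0.133],0],[0,[-0.001,-0.001,0.133],0],[0,[-0.001,-0.001,0.133],0],[0,[-0.001,-0.001,0.133],0],[0,[-0.001,-0.001,0.133],0]]' | tail -c 600
python3 -c "
from h import *
go(.482,.0035,.12,-.061)
st=bot.read_state()
c=np.array([.542,0]);u=np.array([np.cos(-.061),np.sin(-.061)]);print(c-.062*u,c)
"
```

```text
time: 3.8
tcp_pos: [0.5657, -0.1694, 0.0178]
orientation: [0.0, 1.0, -0.0, 0.0]
force: [-0.0, -0.2, 0.4]
opening: 0.0192
grip_force: 30.0
t 3.8 tcp [ 0.5657 -0.1694  0.0178] yaw -0.0 q1,7 [ 0.26 -1.33] SHIFT [-0.0837 -0.1729 -0.1022] TURN 0.061
[0.48011532 0.00377965] [0.542 0.   ]
```

```bash
python3 -m handwheel '[[0,[0,0,-0.05],0],[0,[0,0,-0.1],0],[0,[-0.02,-0.04,-0.1],0.06],[0,[-0.04,-0.085,-0.1],0.06],[0,[-0.06,-0.13,-0.1],0.06],[0,[-0.085,-0.173,-0.1],0.06],[0,[-0.085,-0.173,-0.1],0.06],[0,[-0.085,-0.173,-0.06],0.06],[0,[-0.085,-0.173,-0.035],0.06],[0,[-0.085,-0.173,-0.018],0.06],[0,[-0.085,-0.173,-0.01],0.06],[0,[-0.085,-0.173,-0.006],0.06],[0,[-0.085,-0.173,-0.004],0.06],[0,[-0.085,-0.173,-0.004],0.06],[0,[-0.085,-0.173,-0.004],0.06]]' | tail -c 600
```

```text
time: 5.3
tcp_pos: [0.4813, 0.0038, 0.0224]
orientation: [-0.0, 1.0, -0.03, 0.001]
force: [0.9, -0.7, -2.5]
opening: 0.0192
grip_force: 30.0
```

```bash
python3 -m handwheel '[[0,[0,0,0.0008],0],[0,[0,0,0.0008],0],[0.036,[0,0,0.0008],0],[0.036,[0,0,0.0008],0],[0.036,[0,0,0.0008],0],[0.036,[0,0,0.0008],0],[0.036,[0,0,-0.04],0],[0.036,[0,0,-0.09],0],[0.036,[0,0,-0.13],0],[0.036,[0,0,-0.13],0]]' | tail -c 600
python3 -c "
from h import *
bot.grab_frame('wrist') ; look('pulley_a_center',.023,0,'w2')
go(.559,.138,.15,0)"
```

```text
time: 6.3
tcp_pos: [0.4845, 0.0038, 0.1566]
orientation: [-0.0, 1.0, -0.03, 0.006]
force: [1.1, -0.4, -0.0]
opening: 0.0361
grip_force: 0.0
pulley_a_center 0.97 [283.5 204.8] [0.4822 0.0042 0.023 ]
t 6.45 tcp [0.4799 0.0038 0.1512] yaw -0.06 q1,7 [-0.07 -1.67] SHIFT [ 0.0709 -0.1387  0.0011] TURN -0.06
```

View pics/w2.png

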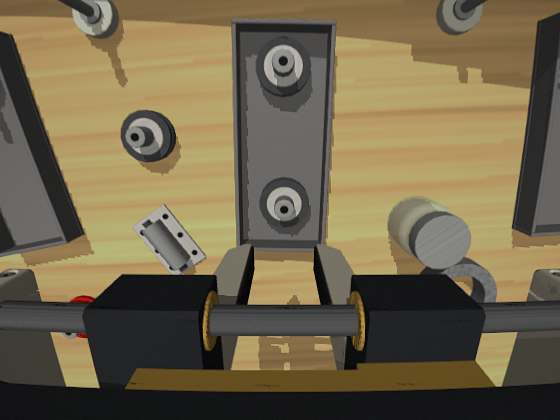

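The first pulley lies flat in its tray at (283,204). Next is pulley a.

```bash
python3 -m handwheel '[[0.045,[0.02,-0.04,0],0],[0.045,[0.04,-0.08,0],0],[0.045,[0.055,-0.115,0],0],[0.045,[0.071,-0.139,0],-0.06],[0.045,[0.071,-0.139,0],-0.06],[0.045,[0.071,-0.139,0],-0.06],[0.045,[0.071,-0.139,0],-0.06],[0.045,[0.071,-0.139,0],-0.06]]' | tail -c 600
python3 -c "
from h import *
look('pulley_a_center',.019,0); look('roller_a_center',.036,0)
go(.559,.138,.018,0)"
```

```text
time: 7.25
tcp_pos: [0.5591, 0.1364, 0.1512]
orientation: [0.001, 1.0, -0.001, -0.001]
force: [0.7, -1.0, -0.6]
opening: 0.0451
grip_force: 0.0
pulley_a_center 0.79 [403.5 271.6] [0.4805 0.0033 0.019 ]
pulley_a_center 0.56 [242.2  79.2] [0.6782 0.1745 0.019 ]
roller_a_center 0.69 [528.7 302.3] [ 0.4491 -0.1376  0.036 ]
roller_a_center 0.6 [242.1  78.5] [0.677  0.1732 0.036 ]
t 7.45 tcp [0.5598 0.1376 0.1519] yaw -0.001 q1,7 [-0.29 -1.84] SHIFT [-0.0008 -0.0005  0.1339] TURN -0.001
```

```bash
python3 -c "
from h import *
st=bot.read_state(); im=bot.grab_frame('wrist'); cv2.imwrite('pics/w3.png',im)
for r in bot.outline_of('pulley_a_center','wrist'): b=r['box'];print(r['score'],b,at('wrist',[(b[0]+b[2])/2,(b[1]+b[3])/2],.012,st))
print(at('wrist',[282,203],.012,st))
"
```

```text
0.78 [374.3, 246.4, 429.4, 275.0] [0.49132678 0.00474398 0.012     ]
[0.55834833 0.13940666 0.012     ]
```

View pics/w3.png

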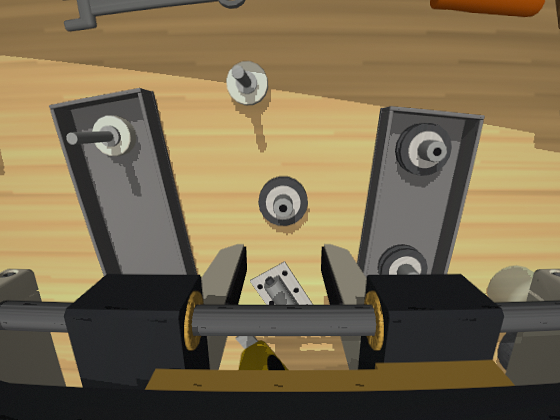

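Pulley a is at (283,202), centred under the gripper; roller a's wheel is at (247,84).

```bash
python3 -m handwheel '[[0.045,[-0.001,-0.001,0.05],0],[0.045,[-0.001,-0.001,0.09],0],[0.045,[-0.001,-0.001,0.115],0],[0.045,[-0.001,-0.001,0.133],0],[0.045,[-0.001,-0.001,0.133],0],[0.045,[-0.001,-0.001,0.133],0],[0,[-0.001,-0.001,0.133],0],[0,[-0.001,-0.001,0.133],0],[0,[-0.001,-0.001,0.133],0],[0,[-0.001,-0.001,0.133],0],[0,[-0.001,-0.001,0.133],0],[0,[-0.001,-0.001,0.133],0],[0,[-0.001,-0.001,0.133],0]]' | tail -c 600
python3 -c "
from h import *
go(.547,0,.0222,-.061)
"
```

```text
time: 8.85
tcp_pos: [0.559, 0.1391, 0.019]
orientation: [0.0, 1.0, -0.0, 0.0]
force: [-0.6, -0.7, 3.8]
opening: 0.0196
grip_force: 30.0
t 8.85 tcp [0.559  0.1391 0.019 ] yaw -0.0 q1,7 [-0.29 -1.85] SHIFT [-0.012   0.1391 -0.0032] TURN 0.061
```

```bash
python3 -m handwheel '[[0,[0,0,-0.05],0],[0,[0,0,-0.1],0],[0,[-0.003,0.045,-0.1],0.06],[0,[-0.006,0.09,-0.1],0.06],[0,[-0.012,0.12,-0.1],0.06],[0,[-0.012,0.139,-0.1],0.06],[0,[-0.012,0.139,-0.1],0.06],[0,[-0.012,0.139,-0.06],0.06],[0,[-0.012,0.139,-0.035],0.06],[0,[-0.012,0.139,-0.018],0.06],[0,[-0.012,0.139,-0.01],0.06],[0,[-0.012,0.139,-0.006],0.06],[0,[-0.012,0.139,-0.004],0.06],[0,[-0.012,0.139,-0.004],0.06],[0,[-0.012,0.139,-0.0035],0.06]]' | tail -c 600
```

```text
time: 10.35
tcp_pos: [0.5477, 0.0004, 0.023]
orientation: [-0.0, 1.0, -0.03, 0.001]
force: [-0.9, 0.3, -2.6]
opening: 0.0192
grip_force: 30.0
```

```bash
python3 -m handwheel '[[0.036,[0,0,0],0],[0.036,[0,0,0],0],[0.036,[0,0,0],0],[0.036,[0,0,0],0],[0.036,[0,0,-0.04],0],[0.036,[0,0,-0.09],0],[0.036,[0,0,-0.13],0],[0.036,[0,0,-0.13],0]]' | tail -c 600
python3 -c "
from h import *
look('pulley_a_center',.023,0)
go(.676,.1725,.15,.0)"
```

```text
time: 11.15
tcp_pos: [0.5511, 0.0002, 0.1581]
orientation: [-0.0, 1.0, -0.03, 0.007]
force: [-0.3, -1.2, 0.5]
opening: 0.0361
grip_force: 0.0
pulley_a_center 0.92 [284.1 266.2] [0.4812 0.0043 0.023 ]
t 11.25 tcp [5.472e-01 2.000e-04 1.531e-01] yaw -0.06 q1,7 [-0.05 -1.66] SHIFT [ 0.1182 -0.1797  0.0034] TURN -0.06
```

```bash
python3 -m handwheel '[[0.036,[0.025,-0.038,0],0],[0.036,[0.05,-0.076,0],0],[0.036,[0.075,-0.114,0],0],[0.036,[0.1,-0.152,0],-0.06],[0.036,[0.118,-0.18,0.003],-0.06],[0.036,[0.118,-0.18,0.003],-0.06],[0.036,[0.118,-0.18,0.003],-0.06],[0.036,[0.118,-0.18,0.003],-0.06],[0.036,[0.118,-0.18,0.003],-0.06]]' | tail -c 600
python3 -c "
from h import *
look('roller_a_center',.036,0,'w4')
st=bot.read_state()
for r in bot.outline_of('roller_a_center','wrist'): print(r['score'],r['box'])
go(.676,.1725,.036,0)"
```

```text
time: 12.15
tcp_pos: [0.675, 0.1705, 0.1489]
orientation: [0.001, 1.0, -0.001, -0.001]
force: [0.5, 0.4, 0.6]
opening: 0.036
grip_force: 0.0
roller_a_center 0.86 [281.6 207.5] [0.6758 0.1724 0.036 ]
0.92 [262.0, 183.2, 300.6, 224.9]
0.53 [102.0, 202.8, 207.7, 273.5]
t 12.3 tcp [0.6754 0.1717 0.1496] yaw -0.002 q1,7 [-0.29 -1.85] SHIFT [ 0.0006 -0.0009  0.1136] TURN -0.002
```

View pics/w4.png

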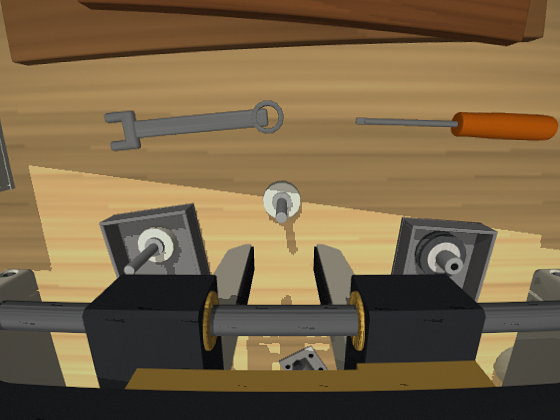

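Roller a's wheel is at (281,204), with the stem up, between the fingers.

```bash
python3 -m handwheel '[[0.036,[0,-0.001,0.04],0],[0.036,[0,-0.001,0.08],0],[0.036,[0,-0.001,0.1],0],[0.036,[0,-0.001,0.113],0],[0.036,[0,-0.001,0.113],0],[0,[0,-0.001,0.113],0],[0,[0,-0.001,0.113],0],[0,[0,-0.001,0.113],0],[0,[0,-0.001,0.113],0],[0,[0,-0.001,0.113],0],[0,[0,-0.001,0.113],0]]' | tail -c 600
python3 -c "
from h import *
go(.4986,.2876,.15,.145)
"
```

```text
time: 13.4
tcp_pos: [0.6762, 0.1738, 0.0372]
orientation: [-0.0, 1.0, -0.0, 0.001]
force: [0.2, -1.5, 3.9]
opening: 0.0098
grip_force: 30.0
t 13.4 tcp [0.6762 0.1738 0.0372] yaw -0.0 q1,7 [-0.29 -1.85] SHIFT [-0.1774 -0.1138 -0.113 ] TURN -0.145
```

```bash
python3 -m handwheel '[[0,[0,0,-0.05],0],[0,[0,0,-0.1],0],[0,[-0.04,-0.026,-0.1],-0.1],[0,[-0.08,-0.052,-0.1],-0.145],[0,[-0.12,-0.077,-0.1],-0.145],[0,[-0.155,-0.1,-0.1],-0.145],[0,[-0.177,-0.114,-0.1],-0.145],[0,[-0.177,-0.114,-0.1],-0.145],[0,[-0.177,-0.114,-0.1],-0.145],[0,[-0.177,-0.114,-0.06],-0.145],[0,[-0.177,-0.114,-0.035],-0.145],[0,[-0.177,-0.114,-0.018],-0.145],[0,[-0.177,-0.114,-0.01],-0.145],[0,[-0.177,-0.114,-0.006],-0.145],[0,[-0.177,-0.114,-0.004],-0.145],[0,[-0.177,-0.114,-0.004],-0.145],[0,[-0.177,-0.114,-0.0035],-0.145]]' | tail -c 600
```

```text
time: 15.1
tcp_pos: [0.4999, 0.2879, 0.0411]
orientation: [-0.0, 0.997, 0.072, 0.001]
force: [-0.2, -2.3, 7.1]
opening: 0.0093
grip_force: 30.0
```

```bash
python3 -m handwheel '[[0.03,[0,0,0],0],[0.03,[0,0,0],0],[0.03,[0,0,0],0],[0.03,[0,0,-0.04],0],[0.03,[0,0,-0.08],0],[0.03,[0,0,-0.11],0],[0.03,[0,0,-0.11],0],[0.03,[0,0,-0.11],0]]' | tail -c 600
python3 -c "
from h import *
look('roller_a_center',.04,0,'w5')
go(.658,-.174,.15,0)"
```

```text
time: 15.9
tcp_pos: [0.4985, 0.288, 0.15]
orientation: [-0.0, 0.997, 0.072, 0.0]
force: [-1.1, -0.7, -0.8]
opening: 0.0301
grip_force: 0.0
roller_a_center 0.91 [282.3 208.4] [0.4991 0.2896 0.04  ]
t 16.0 tcp [0.4974 0.2874 0.1483] yaw 0.145 q1,7 [-0.55 -2.  ] SHIFT [ 0.0922  0.4797 -0.0015] TURN 0.145
```

View pics/w5.png

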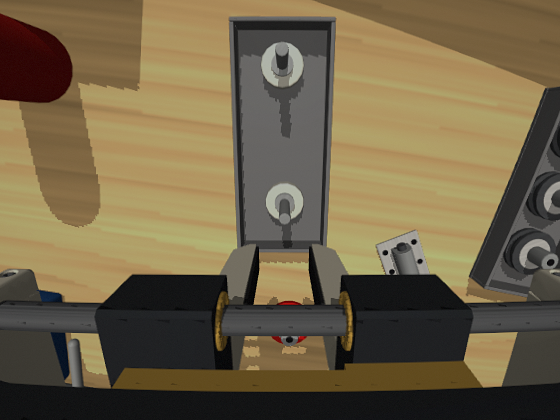

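Roller a stands upright in its tray at (284,203). Next is roller b.

```bash
python3 -m handwheel '[[0.036,[0.092,0.48,0],0.145],[0.036,[0.092,0.48,0],0.145],[0.036,[0.092,0.48,0],0.145],[0.036,[0.092,0.48,0],0.145],[0.036,[0.092,0.48,0],0.145],[0.036,[0.092,0.48,0],0.145],[0.036,[0.092,0.48,0],0.145],[0.036,[0.092,0.48,0],0.145],[0.036,[0.092,0.48,0],0.145],[0.036,[0.092,0.48,0],0.145],[0.036,[0.092,0.48,0],0.145],[0.036,[0.092,0.48,0],0.145],[0.036,[0.092,0.48,0],0.145],[0.036,[0.092,0.48,0],0.145],[0.036,[0.092,0.48,0],0.145]]' | tail -c 600
python3 -c "
from h import *
look('roller_a_center',.036,0)
st=bot.read_state()
for r in bot.outline_of('roller_a_center','wrist'): print(r['score'],r['box'])
go(.658,-.174,.037,0)"
```

```text
time: 17.5
tcp_pos: [0.6589, -0.1719, 0.1497]
orientation: [-0.0, 1.0, 0.001, -0.0]
force: [0.3, 0.2, -0.6]
opening: 0.0363
grip_force: 0.0
t 17.65 tcp [ 0.6589 -0.173   0.1499] yaw 0.001 q1,7 [ 0.22 -1.34] SHIFT [-0.001   0.001   0.1129] TURN 0.001
```

```bash
python3 -c "
from h import *
look('roller_b_center',.036,0,'w6')
st=bot.read_state();print(at('wrist',[282,207.5],.036,st))"
```

```text
roller_b_center 0.71 [282.4 207.6] [ 0.6595 -0.1717  0.036 ]
[ 0.65951606 -0.17176893  0.036     ]
```

View pics/w6.png

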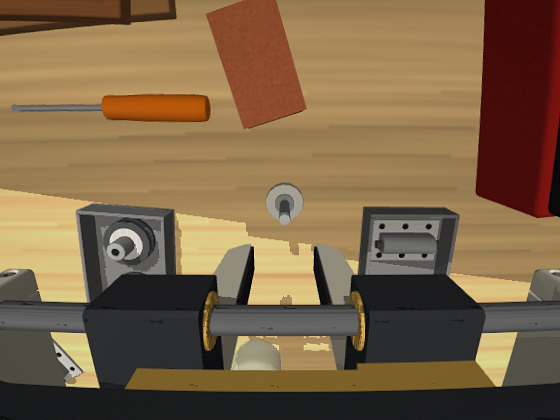

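Roller b's wheel is at (284,203), again centred.

```bash
python3 -m handwheel '[[0.036,[0,0,0.04],0],[0.036,[0,0,0.08],0],[0.036,[0,0,0.1],0],[0.036,[0,0,0.113],0],[0.036,[0,0,0.113],0],[0,[0,0,0.113],0],[0,[0,0,0.113],0],[0,[0,0,0.113],0],[0,[0,0,0.113],0],[0,[0,0,0.113],0],[0,[0,0,0.113],0]]' | tail -c 600
python3 -c "
from h import *
go(.562,.297,.0415,.145)
"
```

```text
time: 18.85
tcp_pos: [0.6596, -0.174, 0.0378]
orientation: [0.0, 1.0, -0.0, 0.001]
force: [0.4, 0.4, 4.7]
opening: 0.0094
grip_force: 30.0
t 18.85 tcp [ 0.6596 -0.174   0.0378] yaw -0.0 q1,7 [ 0.23 -1.35] SHIFT [-0.0976 -0.471  -0.004 ] TURN -0.145
```

```bash
python3 -m handwheel '[[0,[0,0,-0.05],0],[0,[0,0,-0.1],0],[0,[-0.097,-0.471,-0.1],-0.145],[0,[-0.097,-0.471,-0.1],-0.145],[0,[-0.097,-0.471,-0.1],-0.145],[0,[-0.097,-0.471,-0.1],-0.145],[0,[-0.097,-0.471,-0.1],-0.145],[0,[-0.097,-0.471,-0.1],-0.145],[0,[-0.097,-0.471,-0.1],-0.145],[0,[-0.097,-0.471,-0.1],-0.145],[0,[-0.097,-0.471,-0.1],-0.145],[0,[-0.097,-0.471,-0.1],-0.145],[0,[-0.097,-0.471,-0.1],-0.145],[0,[-0.097,-0.471,-0.1],-0.145],[0,[-0.097,-0.471,-0.1],-0.145],[0,[-0.097,-0.471,-0.1],-0.145],[0,[-0.097,-0.471,-0.1],-0.145]]' | tail -c 600
python3 -c "
from h import *
go(.562,.297,.0415,.145)"
```

```text
time: 20.55
tcp_pos: [0.5626, 0.2954, 0.1367]
orientation: [0.0, 0.997, 0.071, 0.0]
force: [0.6, 0.2, -0.3]
opening: 0.0094
grip_force: 30.0
t 20.55 tcp [0.5626 0.2954 0.1367] yaw 0.142 q1,7 [-0.51 -1.95] SHIFT [-0.0003 -0.0017  0.0952] TURN -0.003
```

```bash
python3 -m handwheel '[[0,[0,0,0.04],0],[0,[0,0,0.065],0],[0,[0,0,0.082],0],[0,[0,0,0.09],0],[0,[0,0,0.094],0],[0,[0,0,0.0965],0],[0,[0,0,0.0965],0],[0,[0,0,0.0965],0],[0.03,[0,0,0.0965],0],[0.03,[0,0,0.0965],0],[0.03,[0,0,0.0965],0],[0.03,[0,0,0.055],0],[0.03,[0,0,0.02],0],[0.03,[0,0,-0.013],0],[0.03,[0,0,-0.013],0],[0.03,[0,0,-0.013],0]]' | tail -c 600
python3 -c "
from h import *
look('roller_a_center',.04,0)
go(.441,.136,.15,.569)"
```

```text
time: 22.15
tcp_pos: [0.5621, 0.2974, 0.1502]
orientation: [-0.0, 0.997, 0.072, 0.001]
force: [-0.8, -0.3, -0.0]
opening: 0.0301
grip_force: 0.0
roller_a_center 0.74 [283.6 269. ] [0.4998 0.2885 0.04  ]
t 22.25 tcp [0.5609 0.2967 0.1482] yaw 0.145 q1,7 [-0.52 -1.95] SHIFT [-0.1418  0.1417 -0.0013] TURN -0.424
```

```bash
python3 -m handwheel '[[0.045,[-0.142,0.142,0],-0.424],[0.045,[-0.142,0.142,0],-0.424],[0.045,[-0.142,0.142,0],-0.424],[0.045,[-0.142,0.142,0],-0.424],[0.045,[-0.142,0.142,0],-0.424],[0.045,[-0.142,0.142,0],-0.424],[0.045,[-0.142,0.142,0],-0.424],[0.045,[-0.142,0.142,0],-0.424],[0.045,[-0.142,0.142,0],-0.424]]' | tail -c 600
python3 -c "
from h import *
look('hinge_center',.012,0,'w7')
go(.441,.136,.007,.569)"
```

```text
time: 23.15
tcp_pos: [0.4425, 0.1374, 0.1494]
orientation: [-0.0, 0.96, 0.281, 0.0]
force: [-0.4, -0.5, -0.8]
opening: 0.0452
grip_force: 0.0
hinge_center 0.97 [284.5 203.5] [0.442  0.1362 0.012 ]
t 23.25 tcp [0.4422 0.137  0.1495] yaw 0.57 q1,7 [-0.24 -1.45] SHIFT [-0.0016  0.0002  0.1425] TURN 0.001
```

View pics/w7.png

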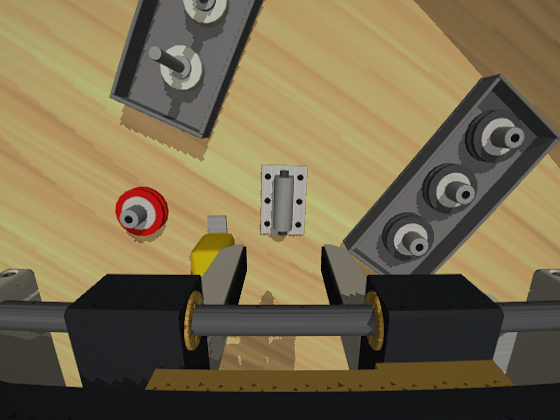

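The hinge is at (284,200), aligned with the tool. The tape measure at (215,245) and the red decoy at (142,212) are clear of the fingers.

```bash
python3 -m handwheel '[[0.045,[-0.001,0,0.05],0],[0.045,[-0.001,0,0.09],0],[0.045,[-0.001,0,0.12],0],[0.045,[-0.001,0,0.135],0],[0.045,[-0.001,0,0.1415],0],[0.045,[-0.001,0,0.1415],0],[0,[-0.001,0,0.1415],0],[0,[-0.001,0,0.1415],0],[0,[-0.001,0,0.1415],0],[0,[-0.001,0,0.1415],0],[0,[-0.001,0,0.1415],0],[0,[-0.001,0,0.1415],0]]' | tail -c 600
python3 -c "
from h import *
u=np.array([np.cos(.009),-np.sin(.009)])
p=np.array([.541,-.301])-.03*u; print(p)
go(p[0],p[1],.012,-.009)
"
```

```text
time: 24.45
tcp_pos: [0.4414, 0.1359, 0.0089]
orientation: [-0.0, 0.96, 0.281, 0.001]
force: [-0.9, -0.8, 6.2]
opening: 0.0195
grip_force: 30.0
[ 0.51100121 -0.30073   ]
t 24.45 tcp [0.4414 0.1359 0.0089] yaw 0.569 q1,7 [-0.29 -1.5 ] SHIFT [-0.1766  0.4054 -0.0033] TURN 0.578
```

```bash
python3 -m handwheel '[[0,[0,0,-0.05],0],[0,[0,0,-0.1],0],[0,[0,0,-0.12],0],[0,[-0.177,0.405,-0.12],0.578],[0,[-0.177,0.405,-0.12],0.578],[0,[-0.177,0.405,-0.12],0.578],[0,[-0.177,0.405,-0.12],0.578],[0,[-0.177,0.405,-0.12],0.578],[0,[-0.177,0.405,-0.12],0.578],[0,[-0.177,0.405,-0.12],0.578],[0,[-0.177,0.405,-0.12],0.578],[0,[-0.177,0.405,-0.12],0.578],[0,[-0.177,0.405,-0.12],0.578],[0,[-0.177,0.405,-0.12],0.578],[0,[-0.177,0.405,-0.12],0.578],[0,[-0.177,0.405,-0.12],0.578],[0,[-0.177,0.405,-0.12],0.578],[0,[-0.177,0.405,-0.12],0.578]]' | tail -c 600
python3 -c "
from h import *
go(.511,-.3007,.0125,-.009)
im=bot.grab_frame('wrist');cv2.imwrite('pics/w8.png',im)"
```

```text
time: 26.25
tcp_pos: [0.5103, -0.2999, 0.1283]
orientation: [-0.0, 1.0, -0.004, 0.0]
force: [0.1, -0.0, -2.4]
opening: 0.0195
grip_force: 30.0
t 26.25 tcp [ 0.5103 -0.2999  0.1283] yaw -0.008 q1,7 [ 0.49 -1.08] SHIFT [0.0007 0.0008 0.1158] TURN 0.001
```

View pics/w8.png

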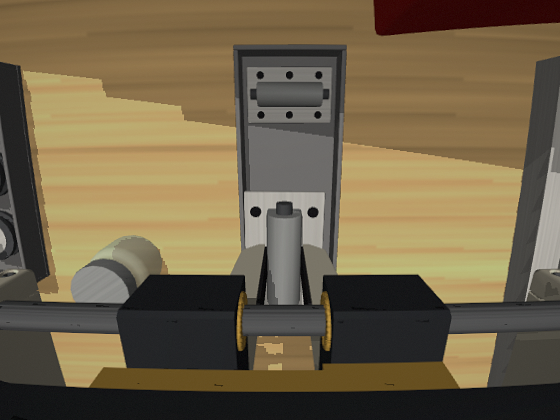

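The hinge is held straight at (284,250). The tray's centre line is about 5 px to the right, so I'll shift 3 mm and lower.

```bash
python3 -m handwheel '[[0,[0.001,0.003,0.04],0],[0,[0.001,0.003,0.075],0],[0,[0.001,0.003,0.095],0],[0,[0.001,0.003,0.107],0],[0,[0.001,0.003,0.112],0],[0,[0.001,0.003,0.115],0],[0,[0.001,0.003,0.1163],0],[0,[0.001,0.003,0.1163],0],[0,[0.001,0.003,0.1163],0],[0.032,[0.001,0.003,0.1163],0],[0.032,[0.001,0.003,0.1163],0],[0.032,[0.001,0.003,0.1163],0],[0.032,[0.001,0.003,0.075],0],[0.032,[0.001,0.003,0.03],0],[0.032,[0.001,0.003,-0.02],0],[0.032,[0.001,0.003,-0.06],0],[0.032,[0.001,-0.0,-0.06],0],[0.032,[0.001,0,-0.06],0]]' | tail -c 600
python3 -c "
from h import *
for c in ['top','side','wrist']: cv2.imwrite(f'pics/{c}9.png',bot.grab_frame(c))
go(.511,-.301,.2)"
```

```text
time: 28.1
tcp_pos: [0.5114, -0.3005, 0.189]
orientation: [0.0, 1.0, -0.004, 0.001]
force: [-0.6, -0.3, -1.0]
opening: 0.0319
grip_force: 0.0
t 28.25 tcp [ 0.5099 -0.3003  0.1862] yaw -0.009 q1,7 [ 0.49 -1.08] SHIFT [ 0.0011  0.0007 -0.0138] TURN 0.0
```

View pics/side9.png

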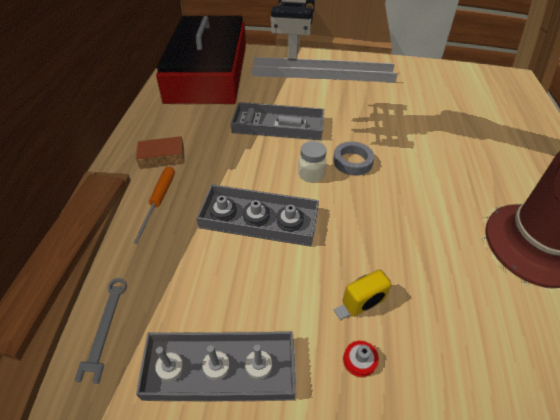

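View pics/wrist9.png

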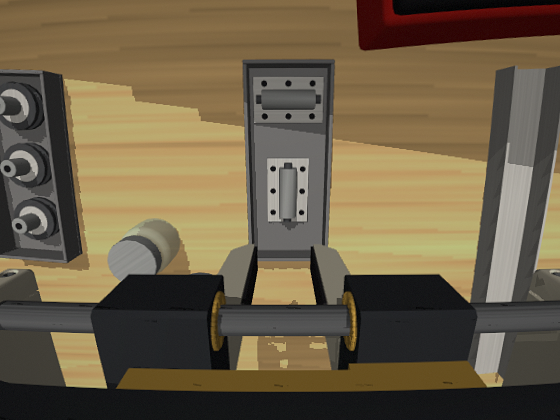

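The side view shows every part in its own tray: rollers upright at (215,362) and (258,360), pulleys flat at (256,211) and (290,216), and the jar unmoved at (313,162). The wrist view shows the hinge flat in its tray at (288,190).

```bash
python3 -c "
from workcell import bot
print(bot.hand_in())"
```

```text
the job is handed in; nothing more can be done
None
```

All five parts are in their matching trays, rollers stem up and pulleys and hinge flat; the jar was not moved, and the job was handed in at about 28 s of the 144 s allowed.

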